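Nest the circle guides on their storage prong

ROBOT

A 6-joint arm with a two-finger parallel gripper is mounted at the origin on a cart in front of the work surface, level with it; the furniture and walls round the work are solid. World frame = base frame: x ahead of the robot, y to its left, z up, the work surface at z = 0. Lengths are in mm, angles in degrees, forces in N, time in s.
With the tool pointing down it reaches from about 300 to 850 mm from the base axis. Payload 4.2 kg.
Tool frame: the origin (TCP) lies at the very end of the fingers, on their centre line; the grasp point (between the pads) lies 19 mm behind it (env.grip_depth is the distance from the TCP to the grasp point, in mm); z points along the fingers, y is the line along which they close (so a half turn about z gives the same grasp; the last joint's range is limited). The gripper opens to 91 mm and grips with 3 to 60 N. Pads are 32 mm wide; open, the fingers measure 118 mm over their backs; the gripper's body (76 mm by 178 mm) begins 60 mm behind the grasp point.
Start: joints at [-70.932, 18.312, 89.639, -0, 72.044, -1.146], TCP at [198.682, -539.601, 213.976] pointing down, gripper open.
Joint ranges: [-177.97, 177.97], [-48.28, 115.42], [12.27, 149.76], [-77.06, 257.06], [2.81, 150.46], [-146.56, 146.56]. Speed limits (degrees/s): [147.25, 147.25, 180, 180, 180, 180].

INTERFACE

Orientations are given as [roll, pitch, yaw] about the fixed x, y, z axes, in that order (R = Rz(yaw) Ry(pitch) Rx(roll)).
In Python, from workcell import env, cams gives the robot as it stands.
- The arm moves only by the tool apply_moves, never from a script. Its argument "deltas" is a list of rows, each a list of 5 numbers: the shift along the tool's x, y, z in m, then the turn about the tool's z in rad, then the opening, from -1 (shut) to 1 (fully open), so that 0 is half open. In form: [[tx, ty, tz, roll, gripper], ...]. A call has 1 to 5 rows; each row is the pose to reach, as a shift and turn from the pose commanded when the call began, along the tool's axes at that moment; what a row does not reach only later rows make up. A row lasts 1/10 s, in which the tool goes at most 50 mm and 8.59 degrees, less where a joint would pass 70% of its speed; a pose out of reach is approached as far as the arm can. A call with a gripper value outside its range is refused whole. The fingers move at their own pace and stop on an object; "grip_force" is the grip in N (left out, the last holds). Time passes only in rows, so rows that repeat a pose let the fingers close. It gives the time, the measured TCP pose, the force, the opening and the grip force at its end, in the units of the state.
- env.state(): the state, without advancing time (a new reading comes with each control period).
- cams.grab_frame(name): name is "scene" or "side" or "wrist"; returns the picture (420x560x3 uint8, blue, green, red); there is no depth.
- cams.get_calibration(name): a dict with "mtx" (3x3 intrinsics, pixels), "eye" and "attitude" of the camera in the world; the wrist camera has in their place "tool_from_camera" (4x4, takes a point from camera to tool coordinates, whose origin is the TCP and whose axes are the flange's). Camera axes: x right, y down, z forward; pixel columns grow to the right and rows downward; lengths in mm; the calibration is good to about 2 mm. A picture is of the moment at which its call begins: read the wrist's pose just before it. get_calibration takes no time and is no camera call.
- env.job_done(): hands the job in; it is judged then, once.
The state is a dict: "time_s": time; "qpos": joint angles; "qvel": joint speeds; "effort": joint torques, N m; "ee_pos": TCP position; "ee_rot": TCP orientation; "force": force on the tool from outside, world axes, zero at the start; "torque": the same for the moment, N m; "gripper_width": finger opening in mm; "gripper_force": force on a finger pad.
Only numpy, scipy, OpenCV 4.12 (cv2) and the standard library are available. Lean on these libraries where they do the work, as an engineer would, in place of code of your own. Each camera call takes 0.05 s, during which the arm holds its last target. There are 200 camera calls.

TASK

Put the three cup-shaped circle guides away on the leaning prong of their stand, mouth toward the seat: first the small one fully down on the seat, then the medium one over it, then the large one over both, letting go of each before the next. Then set the wooden stop knob on the end of the prong, down against the large guide, and leave the tin, matchbox and eraser where they lie.

Things in the scene. Friction and masses are not known exactly. Their poses are not given: they have to be found in the camera images.
- stand: the guides' wooden storage stand, fixed on the table: base 150 x 110 x 16 mm, a leaning column and on it a square seat 88 x 88 x 14 mm, square to the prong. Origin: on the table under the seat's centre, which is 85 mm up; base from x = -50 to +100 mm; -x is the front (it faces roughly to the robot's left, +y), z up
- prong: round steel prong that stands on the middle of the stand's seat, diameter 11 mm, 68 mm long, rounded tip, at its foot a centring cone 23 mm wide, 7 mm high; fixed; it leans 30 degrees from vertical toward the stand's front. Nothing is above it. Origin: on its axis at the seat's surface; z points along the prong from seat to tip (outward and up), y is level
- guide_small: the small circle guide: plain aluminium cup standing mouth down, diameter 34 mm outside, 27 inside, height 40 mm; closed end on top, 5 mm thick, with a central through hole of 14.5 mm, outer edge bevelled 4 mm. About 60 g. Origin: centre of its open mouth; z points along its axis to the closed end. Grip the outside of its top 20 mm. Nested, its mouth is 0 mm from the seat
- guide_medium: the medium circle guide: plain aluminium cup standing mouth down, diameter 50 mm outside, 43 inside, height 43 mm; closed end on top, 5 mm thick, with a central through hole of 14.5 mm, outer edge bevelled 4 mm. About 60 g. Origin: centre of its open mouth; z points along its axis to the closed end. Grip the outside of its top 20 mm. Nested, its mouth is 2 mm from the seat
- guide_large: the large circle guide: plain aluminium cup standing mouth down, diameter 66 mm outside, 59 inside, height 46 mm; closed end on top, 5 mm thick, with a central through hole of 14.5 mm, outer edge bevelled 4 mm. About 60 g. Origin: centre of its open mouth; z points along its axis to the closed end. Grip the outside of its top 20 mm. Nested, its mouth is 4 mm from the seat
- stop_knob: dark wooden stop knob, diameter 32 mm, 44 mm high, domed top (straight sides up to 38 mm); a blind socket of 18 mm diameter, 24 mm deep, opens in its underside. About 30 g. Origin: centre of its underside; z points to the dome. In place it fits loosely over the prong's last 18 mm, its underside on the large guide's closed end, 50 mm from the seat
- compact: bystander: round gold tin, 69 mm diameter, 18 mm high, lying on the table; origin at the centre of its underside
- matchbox: bystander: matchbox 36 x 53 x 16 mm lying on the table; origin at the centre of its underside
- rubber: bystander: eraser 22 x 52 x 13 mm lying on the table; origin at the centre of its underside

How it is judged:
By the outcome, as a careful person would: the job done as asked, in the order asked, and still so for the second after the job is handed in, with the robot touching nothing.
It also fails if it takes over 72 s, if anything falls off the work surface, if the arm or the gripper's body presses on something with over 40 N, if the wrist force passes 120 N, or if a joint passes its speed limit or range.

## Working session

There is one attempt and no reset: what is moved stays moved. The work goes in short steps, Python scripts to look and compute and a tool call to move; the robot and the scene stay as the last step left them, time stands still between calls to the robot, and variables do not carry over. Pictures are saved under pics/ and viewed, at most 10 in all, crops included, and the job is handed in when it is done.

Besides the shell and the picture viewer there is one more tool, called by a JSON object that holds its "op" and its "data". apply_moves: Moves the arm, as the interface text tells. Its arguments: {"type":"object","properties":{"deltas":{"type":"array"},"grip_force":{"type":"number"}},"required":["deltas"]}

```bash
ls; mkdir -p pics
python3 - <<'E'
from workcell import env,cams
import cv2,numpy as np
for n in("scene","side","wrist"):
    cv2.imwrite(f"pics/{n}0.png",cams.grab_frame(n)); c=cams.get_calibration(n); print(n,{k:np.round(v,3).tolist() for k,v in c.items()})
a=[cv2.imread(f"pics/{n}0.png") for n in("scene","side")]
print(env.state(), env.grip_depth)
E
```

```text
pics
scene {'mtx': [[497.296, 0.0, 282.828], [0.0, 497.296, 208.941], [0.0, 0.0, 1.0]], 'eye': [-319.582, 475.721, 843.614], 'attitude': [-128.48, 1.165, -117.55]}
side {'mtx': [[417.175, 0.0, 280.941], [0.0, 417.175, 210.866], [0.0, 0.0, 1.0]], 'eye': [349.86, 675.269, 691.501], 'attitude': [-132.295, 0.761, -161.603]}
wrist {'mtx': [[291.752, 0.0, 283.113], [0.0, 291.752, 210.921], [0.0, 0.0, 1.0]], 'tool_from_camera': [[0.001, -0.962, -0.272, 77.888], [1.0, 0.001, -0.001, 0.611], [0.001, -0.272, 0.962, -169.245], [0.0, 0.0, 0.0, 1.0]]}
{'time_s': 0.15, 'qpos': array([-7.09313872e+01,  1.83422185e+01,  8.96897028e+01, -1.22949266e-03,
        7.20432043e+01, -1.14557207e+00]), 'qvel': array([ 0.00299239, -0.05662734, -0.16829521,  0.07023462, -0.09930177,
        0.04766509]), 'effort': array([ 1.61966964e-03, -4.12773764e+01, -2.32153112e+01,  7.28733628e-02,
        4.33752697e-02, -8.62823276e-05]), 'ee_pos': array([ 198.55591481, -539.23325597,  213.32790945]), 'ee_rot': array([-1.79924866e+02, -3.33089576e-04,  2.02145645e+01]), 'force': array([ 0.22538526, -0.08093583, -0.39642745]), 'torque': array([-0.00433129,  0.05034161,  0.03172009]), 'gripper_force': 0.0, 'gripper_width': 91.32762787279495} 18.8
```

View pics/scene0.png

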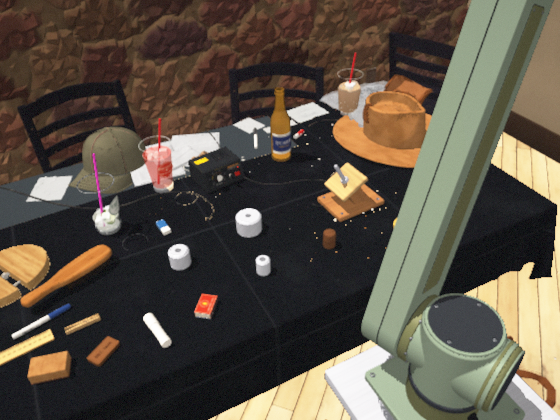

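View pics/side0.png

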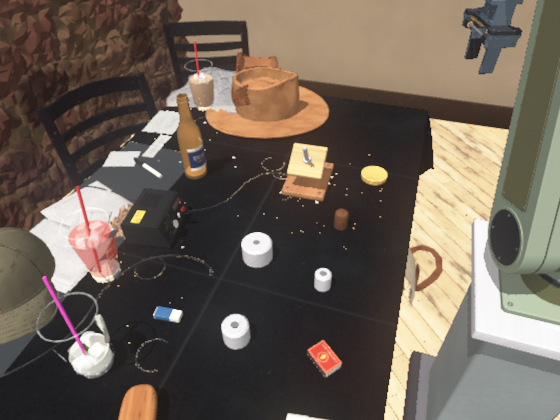

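```bash
cat > h.py <<'E'
import numpy as np,cv2
from scipy.spatial.transform import Rotation as R
from workcell import env,cams
def cam(n,st=None):
    c=cams.get_calibration(n);K=np.array(c["mtx"])
    if n=="wrist":
        T=np.array(c["tool_from_camera"]);Rt=R.from_euler("xyz",st["ee_rot"],degrees=True).as_matrix()
        return K,Rt@T[:3,:3],Rt@T[:3,3]+st["ee_pos"]
    return K,R.from_euler("xyz",c["attitude"],degrees=True).as_matrix(),np.array(c["eye"])
def ray(C,p):
    K,A,e=C;d=A@np.linalg.solve(K,[p[0],p[1],1]);return e,d/np.linalg.norm(d)
def plane(C,p,z):
    e,d=ray(C,p);return e+d*(z-e[2])/d[2]
def tri(rays):
    M=sum(np.eye(3)-np.outer(d,d) for e,d in rays);b=sum((np.eye(3)-np.outer(d,d))@e for e,d in rays)
    x=np.linalg.solve(M,b);return x,max(np.linalg.norm(np.cross(x-e,d)) for e,d in rays)
def proj(C,X):
    K,A,e=C;q=K@(A.T@(np.asarray(X,float)-e));return q[:2]/q[2]
E
python3 - <<'E'
from h import *
px={"scene":{"S":(263,265),"M":(179,257),"L":(249,223),"K":(329,239)},"side":{"S":(323,280),"M":(235,331),"L":(257,249),"K":(341,219)}}
H={"S":40,"M":43,"L":46,"K":44}
for n in px:
    im=cv2.imread(f"pics/{n}0.png");C=cam(n);hsv=cv2.cvtColor(im,cv2.COLOR_BGR2HSV)
    m=((hsv[...,2]>95)&(hsv[...,1]<70)).astype(np.uint8)
    mk=((hsv[...,2]>35)&(hsv[...,1]>110)).astype(np.uint8)
    for k,p in px[n].items():
        N,l,s,c=cv2.connectedComponentsWithStats(mk if k=="K" else m)
        w=l[p[1]-14:p[1]+15,p[0]-14:p[0]+15];i=np.bincount(w[w>0]).argmax()
        b=(l==i).astype(np.uint8);cn=max(cv2.findContours(b,0,2)[0],key=cv2.contourArea);f=np.zeros_like(b);cv2.drawContours(f,[cn],-1,1,-1)
        hole=(f>b); hc=np.argwhere(hole).mean(0)[::-1] if hole.any() else None
        cen=np.argwhere(f).mean(0)[::-1]
        print(n,k,s[i].tolist(),"hole",hc,hole.sum(),None if hc is None else plane(C,hc,H[k]).round(1),"mid",plane(C,cen,H[k]*.55).round(1))
a=cv2.resize(cv2.imread("pics/scene0.png")[155:225,312:392],None,fx=5,fy=5,interpolation=2)
b=cv2.resize(cv2.imread("pics/side0.png")[135:205,272:352],None,fx=5,fy=5,interpolation=2)
cv2.imwrite("pics/stand.png",np.hstack([a,b]))
E
```

```text
scene S [255, 255, 16, 21, 277] hole None 0 None mid [442.3 150.6  22. ]
scene M [167, 244, 24, 26, 507] hole None 0 None mid [562.2 313.6  23.6]
scene L [235, 208, 27, 30, 671] hole None 0 None mid [595.9 117.2  25.3]
scene K [323, 228, 13, 21, 245] hole None 0 None mid [445.1 -32.3  24.2]
side S [314, 267, 18, 25, 376] hole None 0 None mid [446.3 149.1  22. ]
side M [221, 313, 29, 37, 863] hole None 0 None mid [566.7 313.   23.7]
side L [241, 232, 32, 36, 960] hole None 0 None mid [600.5 116.1  25.3]
side K [334, 208, 14, 22, 260] hole None 0 None mid [449.3 -33.9  24.2]
```

View pics/stand.png

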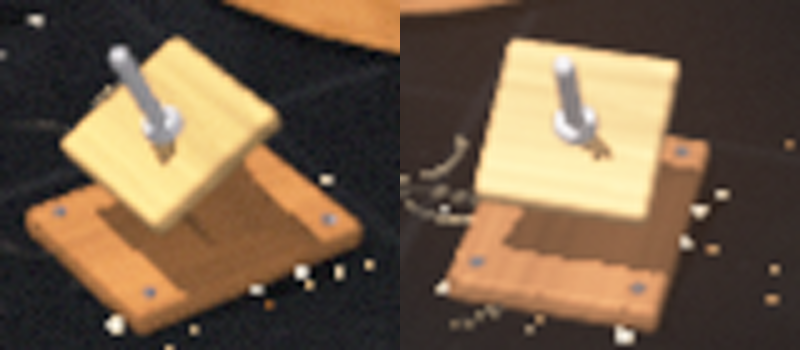

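Run:
```python
from h import *
S=lambda x,y:((x+.5)/5-.5+312,(y+.5)/5-.5+155)
D=lambda x,y:((x+.5)/5-.5+272,(y+.5)/5-.5+135)
c1,c2=cam("scene"),cam("side")
P={"A":(S(177,38),D(112,40)),"B":(S(280,112),D(280,63)),"C":(S(160,220),D(243,212)),"D":(S(62,143),D(75,190)),"tip":(S(118,52),D(162,64)),"foot":(S(160,124),D(174,127))}
X={}
for k,(a,b) in P.items():
    X[k],e=tri([ray(c1,a),ray(c2,b)]);print(k,X[k].round(1),round(e,1))
c=(X["A"]+X["B"]+X["C"]+X["D"])/4
f=(X["C"]+X["D"]-X["A"]-X["B"]);l=X["A"]+X["D"]-X["B"]-X["C"];n=np.cross(f,l);n/=np.linalg.norm(n);n*=np.sign(n[2])
print("c",c.round(1),np.linalg.norm(f)/2,np.linalg.norm(l)/2,"n",n.round(3),np.degrees(np.arccos(n[2])),"yaw front",np.degrees(np.arctan2(n[1],n[0])),"level axis",np.degrees(np.arctan2(l[1],l[0])),"tip pred",(c+68*n).round(1))
for k,z,a,b in(("S",40,1,1),):pass
```

```text
A [ 610.  -188.3  104. ] 1.4
B [ 524.2 -194.9  104.1] 0.3
C [ 522.6 -123.3   62.2] 1.0
D [ 606.5 -115.3   62.1] 1.4
tip [ 565.  -120.1  142.3] 0.8
foot [ 566.  -149.7   86.6] 0.5
c [ 565.8 -155.4   83.1] 83.59051523967247 85.19574077830595 n [-0.042  0.5    0.865] 30.115329565981504 yaw front 94.81375190825845 level axis 4.9362817122900475 tip pred [ 563.  -121.4  141.9]
```

{"op": "apply_moves", "data": {"deltas": [[0.032,-0.0384,0,-0.149,1],[0.064,-0.0768,0,-0.298,1],[0.096,-0.1152,0,-0.447,1],[0.128,-0.1536,0,-0.596,1],[0.16,-0.192,0,-0.745,1]]}}

```text
time_s: 0.65
ee_pos: [282.6, -302.2, 213.8]
ee_rot: [180.0, -0.0, 63.2]
force: [0.7, 0.4, -0.7]
gripper_width: 91.1
gripper_force: 0.0
```

{"op": "apply_moves", "data": {"deltas": [[0.049,-0.006,0,-0.14,1],[0.098,-0.012,0,-0.28,1],[0.147,-0.018,0,-0.42,1],[0.196,-0.025,0,-0.556,1],[0.245,-0.032,0,-0.556,1]]}}

```text
time_s: 1.15
ee_pos: [365.7, -69.5, 214.0]
ee_rot: [180.0, 0.0, 94.9]
force: [0.7, 0.0, -1.4]
gripper_width: 91.2
gripper_force: 0.0
```

{"op": "apply_moves", "data": {"deltas": [[0.042,0.019,0.017,0,1],[0.084,0.038,0.034,0,1],[0.126,0.057,0.051,0,1],[0.168,0.076,0.068,0,1],[0.21,0.096,0.085,0,1]]}}

```text
time_s: 1.65
ee_pos: [443.9, 147.8, 128.2]
ee_rot: [180.0, 0.0, 94.8]
force: [1.5, -1.5, 1.8]
gripper_width: 90.8
gripper_force: 0.0
```

Run:
```python
from h import *
st=env.state();im=cams.grab_frame("wrist");cv2.imwrite("pics/w1.png",im);C=cam("wrist",st)
print(st["ee_pos"].round(1),st["ee_rot"].round(2),proj(C,(444,150,40)))
```

```text
[443.9 147.8 128.2] [1.80e+02 2.00e-02 9.48e+01] [282.18566748 212.91336979]
```

View pics/w1.png

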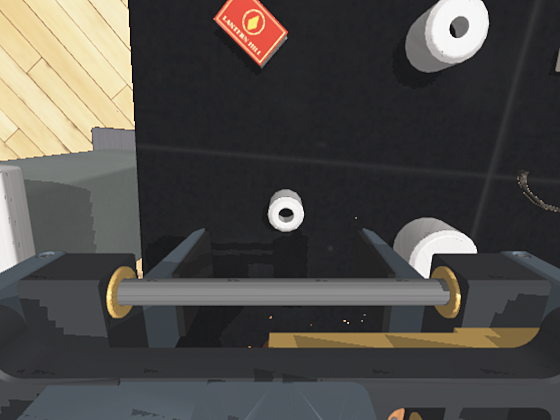

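```bash
cat >> h.py <<'E'
def hole(im,C,X,z,rad=14):
    # dark hole centre near the expected point, on plane z
    u=proj(C,X);x,y=np.round(u).astype(int);g=cv2.cvtColor(im,6)
    m=(g<90).astype(np.uint8);N,l,s,c=cv2.connectedComponentsWithStats(m)
    best=[i for i in range(1,N) if 25<s[i,4]<900 and np.hypot(*(c[i]-u))<3*rad and s[i,2]<40 and s[i,3]<40]
    i=min(best,key=lambda i:np.hypot(*(c[i]-u)));return c[i],s[i],plane(C,c[i],z)
E
python3 - <<'E'
from h import *
st=env.state();im=cv2.imread("pics/w1.png");C=cam("wrist",st)
for X,z in(((444,150,40),40),((564.5,313.3,43),43)):print(hole(im,C,X,z))
E
```

```text
(array([285.63829787, 212.35106383]), array([279, 208,  14,   9,  94], dtype=int32), array([449.04575334, 157.27219152,  40.        ]))
(array([452.49180328,  30.7704918 ]), array([450,  23,   7,  15,  61], dtype=int32), array([563.61073806, 313.19435508,  43.        ]))
```

Run:
```python
from h import *
s0=env.state();print(s0["ee_pos"].round(1),s0["ee_rot"].round(2))
st=dict(ee_pos=np.array([443.9,147.8,128.2]),ee_rot=[180,0.02,94.8]);im=cv2.imread("pics/w1.png");C=cam("wrist",st)
for p,z in(((285.6,212.4),40),((459,27.5),43)):print(plane(C,p,z))
```

```text
[446.  153.2 125.8] [179.99  -0.23  94.89]
[447.0569196 150.7867895  40.       ]
[567.11178119 310.42220668  43.        ]
```

{"op": "apply_moves", "data": {"deltas": [[-0.002,0.001,0.03,0,1],[-0.002,0.001,0.06,0,1],[-0.002,0.001,0.075,0,1],[-0.002,0.001,0.075,0,1]]}}

```text
time_s: 2.1
ee_pos: [443.1, 143.2, 51.9]
ee_rot: [-179.7, 0.1, 94.8]
force: [-0.4, -0.3, -0.7]
gripper_width: 90.9
gripper_force: 0.0
```

{"op": "apply_moves", "data": {"deltas": [[0,0,0,0,1],[0,0,0,0,1],[0,0,0,0,1]]}}

```text
time_s: 2.4
ee_pos: [445.8, 144.0, 55.0]
ee_rot: [179.9, -0.0, 94.7]
force: [0.5, 0.4, 0.6]
gripper_width: 91.3
gripper_force: 0.0
```

{"op": "apply_moves", "data": {"deltas": [[0.003,0.001,0.015,0,1],[0.0065,0.002,0.03,0,1],[0.0065,0.002,0.044,0,1],[0.0065,0.002,0.044,0,1],[0.0065,0.002,0.044,0,1]]}}

```text
time_s: 2.9
ee_pos: [446.9, 150.5, 10.5]
ee_rot: [180.0, -0.0, 94.8]
force: [0.7, 0.0, 0.0]
gripper_width: 90.8
gripper_force: 0.0
```

{"op": "apply_moves", "data": {"deltas": [[0,0,0,0,0],[0,0,0,0,-0.5],[0,0,0,0,-0.5],[0,0,0,0,-0.5],[0,0,0,0,-0.5]], "grip_force": 15}}

```text
time_s: 3.4
ee_pos: [446.6, 150.5, 10.1]
ee_rot: [180.0, 0.0, 94.8]
force: [0.2, -0.0, 0.0]
gripper_width: 53.8
gripper_force: 0.0
```

{"op": "apply_moves", "data": {"deltas": [[0,0,0,0,-0.5],[0,0,0,0,-0.5],[0,0,0,0,-0.5],[0,0,0,0,-0.5]]}}

```text
time_s: 3.8
ee_pos: [446.4, 150.5, 9.9]
ee_rot: [-180.0, 0.0, 94.8]
force: [0.6, -0.7, 1.1]
gripper_width: 33.7
gripper_force: 15.0
```

{"op": "apply_moves", "data": {"deltas": [[0,0,-0.03,0,-0.5],[0,0,-0.07,0,-0.5],[-0.02,0.01,-0.12,0,-0.5],[-0.05,0.02,-0.16,0,-0.5],[-0.08,0.03,-0.18,0,-0.5]]}}

```text
time_s: 4.3
ee_pos: [484.3, 73.1, 193.3]
ee_rot: [179.7, -0.0, 94.9]
force: [0.6, -0.3, -1.0]
gripper_width: 33.7
gripper_force: 15.0
```

{"op": "apply_moves", "data": {"deltas": [[-0.04,0.0125,0,0,-0.5],[-0.085,0.0265,0,0,-0.5],[-0.13,0.041,0,0,-0.5],[-0.17,0.054,0,0,-0.5],[-0.195,0.0615,0,0,-0.5]], "grip_force": 8}}

```text
time_s: 4.8
ee_pos: [561.2, -118.9, 189.5]
ee_rot: [-180.0, 0.0, 94.6]
force: [0.5, 0.3, -0.4]
gripper_width: 34.0
gripper_force: 8.0
```

{"op": "apply_moves", "data": {"deltas": [[0,0,0,0,-0.5],[0,0,0,0,-0.5],[0,0,0,0,-0.5]]}}

```text
time_s: 5.1
ee_pos: [559.9, -115.0, 189.7]
ee_rot: [-179.9, -0.0, 94.8]
force: [0.1, -0.1, -0.8]
gripper_width: 34.1
gripper_force: 8.0
```

```bash
cat >> h.py <<'E'
O=np.array([566,-155,85.]);F=np.array([np.cos(np.radians(94.8)),np.sin(np.radians(94.8)),0]);Lt=np.array([F[1],-F[0],0])
def fz(p):d=np.asarray(p)-O;return np.round([d@F,d@Lt,p[2]],1)  # forward, lateral, z of a point relative to the prong foot
E
python3 - <<'E'
from h import *
st=env.state();im=cams.grab_frame("wrist");cv2.imwrite("pics/w2.png",im);print(st["ee_pos"].round(1),st["ee_rot"].round(2),fz(st["ee_pos"]))
C=cam("wrist",st);print(proj(C,O+68*(.5*F+[0,0,.866])))
E
```

```text
[ 559.9 -115.   189.7] [-1.7995e+02 -3.0000e-02  9.4790e+01] [ 40.3  -2.8 189.7]
[285.28335642 238.39513841]
```

View pics/w2.png

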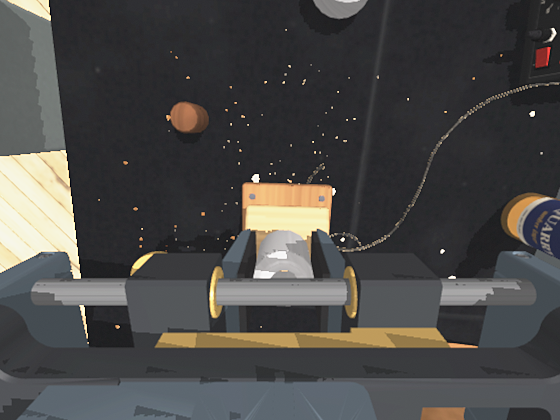

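Run:
```python
from h import *
st=dict(ee_pos=np.array([559.9,-115,189.7]),ee_rot=[-179.95,-.03,94.79]);C=cam("wrist",st)
for p,z in(((243,183.5),16),((332,184),16),((247,206.5),63),((329.5,206.5),63)):print(fz(plane(C,p,z)))
# precise edges of base
im=cv2.imread("pics/w2.png").astype(int)
for r in(188,195,212,222):
    q=im[r,225:350]; m=(q[:,2]-q[:,0]>40);i=np.flatnonzero(m)+225;print(r,i.min(),i.max())
```

```text
[ 54.4 -49.5  16. ]
[53.9 56.4 16. ]
[ 38.5 -39.6  63. ]
[38.6 47.  63. ]
188 232 334
195 242 333
212 242 330
222 242 329
```

{"op": "apply_moves", "data": {"deltas": [[-0.03,0.003,0,0,-0.5],[-0.06,0.006,0,0,-0.5],[-0.075,0.006,0,0,-0.5],[-0.075,0.006,0,0,-0.5],[-0.075,0.006,0,0,-0.5]]}}

```text
time_s: 5.65
ee_pos: [572.3, -189.1, 189.9]
ee_rot: [-180.0, -0.1, 94.8]
force: [-0.8, 0.7, -0.1]
gripper_width: 34.1
gripper_force: 8.0
```

Run:
```python
from h import *
st=env.state();im=cams.grab_frame("wrist");print(st["ee_pos"].round(1),st["ee_rot"].round(2),fz(st["ee_pos"]),st["time_s"])
np.save("st3.npy",np.r_[st["ee_pos"],st["ee_rot"]]);cv2.imwrite("pics/w3full.png",im)
C=cam("wrist",st);u=proj(C,O+68*(.5*F+[0,0,.866]));print(u)
x,y=int(u[0])-65,max(int(u[1])-60,0);print(x,y);cv2.imwrite("pics/w3.png",cv2.resize(im[y:y+100,x:x+130],None,fx=6,fy=6,interpolation=2))
```

```text
[ 572.3 -189.1  189.9] [-1.7997e+02 -7.0000e-02  9.4760e+01] [-34.5   3.4 189.9] 5.65
[276.87377626 140.6737308 ]
211 80
```

View pics/w3.png

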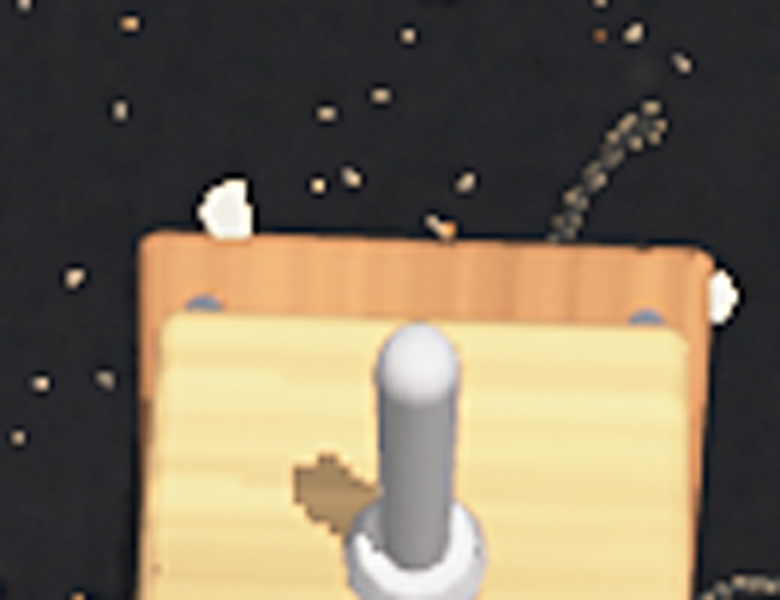

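Run:
```python
from h import *
v=np.load("st3.npy");C=cam("wrist",dict(ee_pos=v[:3],ee_rot=v[3:]))
P=lambda x,y:(211+(x+.5)/6-.5,80+(y+.5)/6-.5)
n=.5*F+[0,0,.866]
T=plane(C,P(419,366),85+62.5*.866);print("tip c",T.round(1),fz(T),"exp",fz(O+62.5*n))
for s in(3,):
    Q=plane(C,P(416,552),85+s*.866);print("foot",Q.round(1),fz(Q),"exp",fz(O+s*n))
for p,z in((P(165,315),63),(P(685,330),63),(P(140,235),16),(P(705,250),16)):X=plane(C,p,z);print(X.round(1),fz(X))
```

```text
tip c [ 565.7 -121.   139.1] [ 33.9   2.5 139.1] exp [ 31.3  -0.  139.1]
foot [ 567.2 -151.    87.6] [ 3.9  1.5 87.6] exp [ 1.5  0.  87.6]
[ 523.2 -119.3   63. ] [ 39.2 -39.7  63. ]
[ 608.1 -114.5   63. ] [36.8 45.4 63. ]
[ 511.  -106.2   16. ] [ 53.2 -50.8  16. ]
[ 616.6 -100.1   16. ] [50.5 55.  16. ]
```

{"op": "apply_moves", "data": {"deltas": [[0.025,0,0,0.01,-0.5],[0.05,0,0,0.02,-0.5],[0.07,0,0,0.025,-0.5],[0.071,0,0.01,0.025,-0.5],[0.071,0,0.01,0.025,-0.5]]}}

```text
time_s: 6.2
ee_pos: [565.7, -118.3, 178.7]
ee_rot: [-179.8, -0.0, 93.5]
force: [0.2, -0.3, -0.5]
gripper_width: 34.2
gripper_force: 8.0
```

{"op": "apply_moves", "data": {"deltas": [[0,0,0,0,-0.5],[0,0,0.01,0,-0.5],[0,0,0.02,0,-0.5],[0,0,0.033,0,-0.5],[0,0,0.033,0,-0.5]]}}

```text
time_s: 6.7
ee_pos: [565.1, -119.4, 144.2]
ee_rot: [-179.7, -0.1, 93.3]
force: [-1.5, 0.5, -0.2]
gripper_width: 34.1
gripper_force: 8.0
```

{"op": "apply_moves", "data": {"deltas": [[0.004,0,0.001,0,-0.5],[0.008,0,0.003,0,-0.5],[0.012,0,0.005,0,-0.5],[0.016,0,0.007,0,-0.5],[0.016,0,0.007,0,-0.5]]}}

```text
time_s: 7.2
ee_pos: [566.0, -103.2, 140.0]
ee_rot: [180.0, 0.0, 93.4]
force: [0.2, -1.8, -0.9]
gripper_width: 33.2
gripper_force: 8.0
```

Run:
```python
from h import *
st=env.state();print(st["ee_pos"].round(1),st["force"].round(1))
a=cams.grab_frame("side");b=cams.grab_frame("scene");
u=proj(cam("side"),st["ee_pos"]+[0,0,15]).astype(int);v=proj(cam("scene"),st["ee_pos"]+[0,0,15]).astype(int);print(u,v)
c=lambda i,u:cv2.resize(i[u[1]-35:u[1]+45,u[0]-40:u[0]+40],None,fx=5,fy=5,interpolation=2)
cv2.imwrite("pics/p1.png",np.hstack([c(b,v),c(a,u)]))
```

```text
[ 566.  -103.2  140. ] [ 0.2 -1.8 -0.9]
[301 146] [329 162]
```

View pics/p1.png

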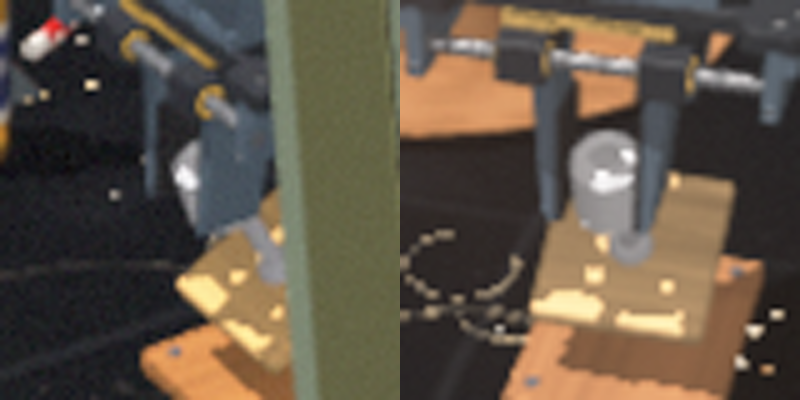

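{"op": "apply_moves", "data": {"deltas": [[-0.004,0,0,0,-0.5],[-0.007,-0.001,0.001,0,-0.5],[-0.01,-0.001,0.006,0,-0.5],[-0.0125,-0.001,0.011,0,-0.5],[-0.015,-0.001,0.015,0,-0.5]]}}

```text
time_s: 7.8
ee_pos: [565.4, -118.7, 124.1]
ee_rot: [-179.9, -0.0, 93.3]
force: [0.0, -1.2, -0.1]
gripper_width: 33.1
gripper_force: 8.0
```

{"op": "apply_moves", "data": {"deltas": [[-0.0015,0,0.0026,0,-0.5],[-0.003,0,0.0052,0,-0.5],[-0.0045,0,0.0078,0,-0.5],[-0.006,0,0.0104,0,-0.5]]}}

```text
time_s: 8.2
ee_pos: [565.4, -123.1, 114.4]
ee_rot: [-179.9, -0.2, 93.3]
force: [-2.7, 6.7, 1.5]
gripper_width: 33.2
gripper_force: 8.0
```

{"op": "apply_moves", "data": {"deltas": [[0,0,0.003,0,-0.5],[-0.001,0,0.006,0,-0.5],[-0.0025,0,0.0085,0,-0.5],[-0.0025,0,0.0085,0,-0.5]]}}

```text
time_s: 8.6
ee_pos: [565.7, -127.2, 105.3]
ee_rot: [-179.9, -0.0, 93.3]
force: [-0.6, 1.2, -3.5]
gripper_width: 33.4
gripper_force: 8.0
```

{"op": "apply_moves", "data": {"deltas": [[-0.002,0,0.003,0,-0.5],[-0.0035,0,0.006,0,-0.5],[-0.005,0,0.009,0,-0.5],[-0.0065,0,0.0115,0,-0.5],[-0.0065,0,0.0115,0,-0.5]]}}

```text
time_s: 9.1
ee_pos: [566.8, -134.3, 94.6]
ee_rot: [180.0, 0.1, 93.3]
force: [-3.4, 0.1, 1.1]
gripper_width: 32.6
gripper_force: 8.0
```

{"op": "apply_moves", "data": {"deltas": [[-0.001,0,0.0015,0,-0.5],[-0.002,0,0.003,0,-0.5],[-0.003,0,0.005,0,-0.5],[-0.003,0,0.005,0,-0.5]]}}

```text
time_s: 9.5
ee_pos: [566.9, -136.6, 89.6]
ee_rot: [180.0, 0.0, 93.3]
force: [-2.8, 1.0, 4.0]
gripper_width: 32.4
gripper_force: 8.0
```

{"op": "apply_moves", "data": {"deltas": [[0,0,0,0,0.1],[0,0,0,0,0.2],[0,0,0,0,0.3],[0,0,-0.02,0,0.4]]}}

```text
time_s: 9.9
ee_pos: [565.1, -136.1, 107.2]
ee_rot: [-179.7, -0.1, 93.3]
force: [0.4, 0.6, -0.2]
gripper_width: 61.4
gripper_force: 0.0
```

{"op": "apply_moves", "data": {"deltas": [[0,0,-0.03,0,0.6],[0,0,-0.06,0,1],[-0.03,0,-0.08,0,1],[-0.05,0,-0.08,0,1],[-0.05,0,-0.08,0,1]]}}

```text
time_s: 10.4
ee_pos: [570.4, -188.6, 190.2]
ee_rot: [179.9, 0.1, 93.2]
force: [0.2, 1.0, -0.4]
gripper_width: 91.0
gripper_force: 0.0
```

Run:
```python
from h import *
st=env.state();im=cams.grab_frame("wrist");print(st["ee_pos"].round(1),st["ee_rot"].round(2),st["time_s"])
np.save("st4.npy",np.r_[st["ee_pos"],st["ee_rot"]]);cv2.imwrite("pics/w4full.png",im)
C=cam("wrist",st);u=proj(C,O+68*(.5*F+[0,0,.866]));print(u)
x,y=int(u[0])-65,max(int(u[1])-60,0);print(x,y);cv2.imwrite("pics/w4.png",cv2.resize(im[y:y+120,x:x+130],None,fx=5,fy=5,interpolation=2))
```

```text
[ 570.4 -188.6  190.2] [1.7987e+02 1.1000e-01 9.3200e+01] 10.4
[276.71387322 141.4767576 ]
211 81
```

View pics/w4.png

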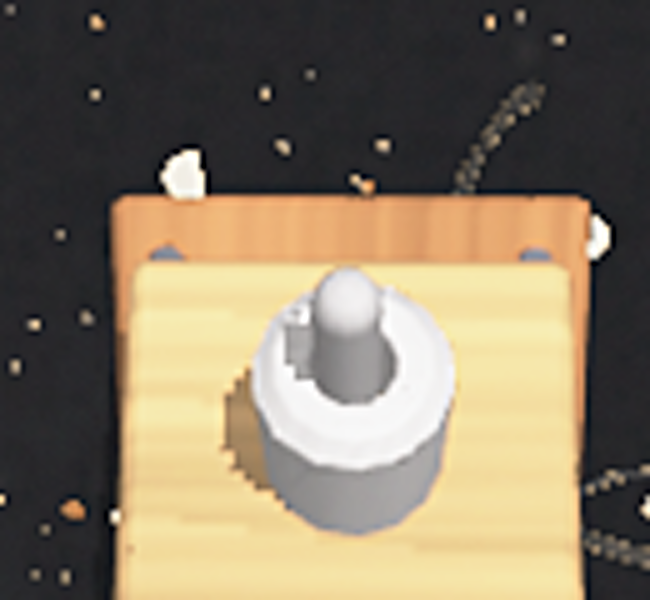

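```bash
python3 - <<'E'
import re
s=open("h.py").read();s=s.replace("O=np.array([566,-155,85.])","O=np.array([568.1,-153.3,85.])").replace("94.8)","93.3)");s+="N=.5*F+np.array([0,0,.866])\n";open("h.py","w").write(s)
E
python3 - <<'E'
from h import *
v=np.load("st4.npy");C=cam("wrist",dict(ee_pos=v[:3],ee_rot=v[3:]))
P=lambda x,y:(211+(x+.5)/5-.5,81+(y+.5)/5-.5)
Cr=lambda u:((np.array(u)-(211,81)+.5)*5-.5).round(0)
print("tip",fz(plane(C,P(346,302),85+62.5*.866)),"pred crop",Cr(proj(C,O+62.5*N)))
up=.866*F-np.array([0,0,.5])
for s in(0,5):
    c=O+s*N
    print(s,"top rim front/back/left/right of 34mm at 36:",[Cr(proj(C,c+36*N+17*d)) for d in(up,-up,-Lt,Lt)],"mouth back",Cr(proj(C,c-17*up)),"tip",)
for p,z in((P(135,268),63),(P(570,268),63)):print(fz(plane(C,p,z)))
E
```

```text
tip [ 32.5  -0.9 139.1] pred crop [352. 311.]
0 top rim front/back/left/right of 34mm at 36: [array([353., 293.]), array([353., 484.]), array([250., 387.]), array([456., 387.])] mouth back [354. 553.] tip
5 top rim front/back/left/right of 34mm at 36: [array([353., 278.]), array([353., 473.]), array([248., 374.]), array([458., 374.])] mouth back [354. 544.] tip
[ 36. -43.  63.]
[35.9 42.5 63. ]
```

{"op": "apply_moves", "data": {"deltas": [[0.045,0,0,0,1],[0.095,0,0,0,1],[0.145,0.005,0,0,1],[0.195,0.008,0,0,1],[0.245,0.012,0,0,1]]}}

```text
time_s: 10.95
ee_pos: [566.3, 61.2, 188.9]
ee_rot: [-179.9, -0.0, 93.3]
force: [0.9, -0.8, -0.6]
gripper_width: 91.5
gripper_force: 0.0
```

{"op": "apply_moves", "data": {"deltas": [[0.05,0.003,0,0,1],[0.1,0.005,0,0,1],[0.145,0.007,0.02,0,1],[0.19,0.01,0.04,0,1],[0.225,0.012,0.05,0,1]]}}

```text
time_s: 11.45
ee_pos: [563.9, 286.8, 136.8]
ee_rot: [-179.8, 0.0, 93.5]
force: [0.5, -0.1, -0.4]
gripper_width: 91.3
gripper_force: 0.0
```

{"op": "apply_moves", "data": {"deltas": [[0.02,0,0.01,0,1],[0.02,0,0.01,0,1],[0.02,0,0.01,0,1],[0.02,0,0.01,0,1]]}}

```text
time_s: 11.85
ee_pos: [565.5, 302.4, 130.1]
ee_rot: [180.0, 0.0, 93.3]
force: [0.0, 0.6, 1.3]
gripper_width: 91.3
gripper_force: 0.0
```

```bash
cat >> h.py <<'E'
def seek(X,z,name):
    st=env.state();im=cams.grab_frame("wrist");cv2.imwrite(name,im);C=cam("wrist",st)
    print("tcp",st["ee_pos"].round(1),st["ee_rot"].round(2),"t",st["time_s"]);c,s,X=hole(im,C,X,z,20)
    e=np.radians(st["ee_rot"][2]);d=X-st["ee_pos"]
    print("hole px",c.round(1),s,"at",X.round(1),"tool dx,dy",(d[:2]@[np.cos(e),np.sin(e)]).round(1),(d[:2]@[np.sin(e),-np.cos(e)]).round(1))
E
python3 -c "
from h import *
seek((566,312,43),43,'pics/m.png')"
```

```text
tcp [565.5 302.4 130.1] [1.7996e+02 2.0000e-02 9.3250e+01] t 11.85
hole px [285.  205.3] [278 199  15  14 158] at [567.8 312.2  43. ] tool dx,dy 9.7 2.9
```

{"op": "apply_moves", "data": {"deltas": [[0.005,0.0015,0.03,0,1],[0.0095,0.003,0.06,0,1],[0.0095,0.003,0.09,0,1],[0.0095,0.003,0.118,0,1],[0.0095,0.003,0.118,0,1]]}}

```text
time_s: 12.4
ee_pos: [565.5, 310.6, 8.3]
ee_rot: [-179.6, 0.2, 93.2]
force: [-0.1, -1.0, -0.3]
gripper_width: 91.5
gripper_force: 0.0
```

{"op": "apply_moves", "data": {"deltas": [[0,0,0,0,-0.2],[0,0,0,0,-0.2],[0,0,0,0,-0.2],[0,0,0,0,-0.2],[0,0,0,0,-0.2]], "grip_force": 10}}

```text
time_s: 12.9
ee_pos: [568.0, 313.5, 12.4]
ee_rot: [179.9, -0.0, 93.3]
force: [-0.0, -1.1, -0.5]
gripper_width: 53.9
gripper_force: 0.0
```

{"op": "apply_moves", "data": {"deltas": [[0,0,0,0,-0.2],[0,0,0,0,-0.2],[0,0,0,0,-0.2]]}}

```text
time_s: 13.2
ee_pos: [567.8, 313.5, 12.1]
ee_rot: [180.0, -0.0, 93.3]
force: [-1.0, -1.0, 5.6]
gripper_width: 50.1
gripper_force: 10.0
```

{"op": "apply_moves", "data": {"deltas": [[0,0,-0.04,0,-0.2],[0,0,-0.085,0,-0.2],[-0.02,-0.001,-0.13,0,-0.2],[-0.055,-0.003,-0.165,0,-0.2],[-0.1,-0.006,-0.18,0,-0.2]]}}

```text
time_s: 13.7
ee_pos: [569.1, 213.9, 195.1]
ee_rot: [179.6, -0.1, 93.5]
force: [1.3, -0.3, -0.8]
gripper_width: 49.9
gripper_force: 10.0
```

{"op": "apply_moves", "data": {"deltas": [[-0.05,-0.003,0,0,-0.2],[-0.1,-0.006,0,0,-0.2],[-0.15,-0.009,0,0,-0.2],[-0.2,-0.012,0,0,-0.2],[-0.245,-0.015,0,0,-0.2]]}}

```text
time_s: 14.2
ee_pos: [566.2, -34.6, 191.1]
ee_rot: [-180.0, 0.0, 93.3]
force: [0.7, -0.5, -1.0]
gripper_width: 50.0
gripper_force: 10.0
```

{"op": "apply_moves", "data": {"deltas": [[-0.035,-0.002,0,0,-0.2],[-0.06,-0.004,0,0,-0.2],[-0.075,-0.005,0,0,-0.2],[-0.075,-0.005,0,0,-0.2],[-0.075,-0.005,0,0,-0.2]]}}

```text
time_s: 14.7
ee_pos: [566.0, -106.7, 191.2]
ee_rot: [-180.0, -0.1, 93.3]
force: [0.4, -0.7, -0.6]
gripper_width: 50.2
gripper_force: 10.0
```

{"op": "apply_moves", "data": {"deltas": [[-0.0035,-0.001,0.012,0,-0.2],[-0.0035,-0.001,0.024,0,-0.2],[-0.0035,-0.001,0.036,0,-0.2],[-0.0035,-0.001,0.047,0,-0.2],[-0.0035,-0.001,0.047,0,-0.2]]}}

```text
time_s: 15.2
ee_pos: [563.9, -110.4, 142.1]
ee_rot: [-179.7, -0.1, 93.3]
force: [-0.1, -0.2, -0.4]
gripper_width: 49.8
gripper_force: 10.0
```

{"op": "apply_moves", "data": {"deltas": [[0.004,0,-0.001,0,-0.2],[0.008,0,0,0,-0.2],[0.012,0,0.003,0,-0.2],[0.016,0,0.007,0,-0.2],[0.0175,0,0.009,0,-0.2]], "grip_force": 7}}

```text
time_s: 15.7
ee_pos: [564.5, -93.2, 135.5]
ee_rot: [180.0, 0.0, 93.3]
force: [0.5, -2.8, -0.3]
gripper_width: 49.1
gripper_force: 7.0
```

```bash
cat >> h.py <<'E'
def pic(name):
    st=env.state();print(st["ee_pos"].round(1),st["force"].round(1),fz(st["ee_pos"]))
    a=cams.grab_frame("side");b=cams.grab_frame("scene")
    u=proj(cam("side"),O+[0,35,70]).astype(int);v=proj(cam("scene"),O+[0,35,70]).astype(int)
    c=lambda i,u:cv2.resize(i[max(u[1]-35,0):u[1]+45,u[0]-40:u[0]+40],None,fx=5,fy=5,interpolation=2)
    cv2.imwrite(name,np.hstack([c(b,v),c(a,u)]))
E
sed -i 's/O=np.array(\[568.1,-153.3,85.\])/O=np.array([567.5,-152.3,85.])/' h.py
python3 -c "
from h import *
pic('pics/p2.png')"
```

```text
[564.5 -93.2 135.5] [ 0.5 -2.8 -0.3] [ 59.1   0.4 135.5]
```

View pics/p2.png

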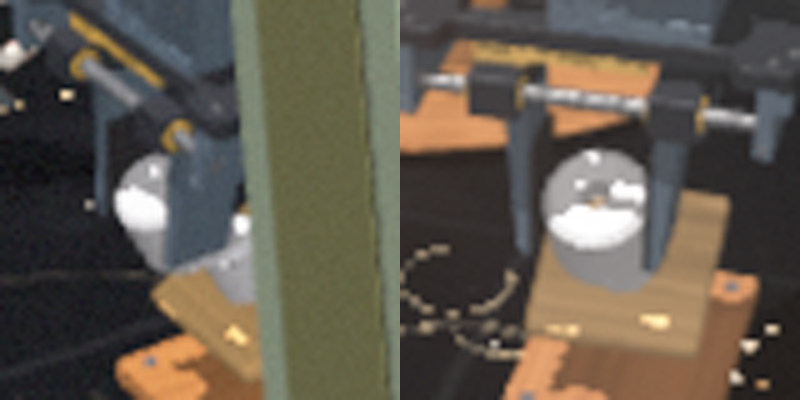

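{"op": "apply_moves", "data": {"deltas": [[-0.005,0,-0.0025,0,-0.2],[-0.01,0,-0.005,0,-0.2],[-0.0145,0,-0.006,0,-0.2],[-0.018,0,0,0,-0.2],[-0.021,0,0.005,0,-0.2]]}}

```text
time_s: 16.3
ee_pos: [565.3, -114.9, 130.0]
ee_rot: [-180.0, -0.0, 93.3]
force: [0.4, 0.4, -0.7]
gripper_width: 48.9
gripper_force: 7.0
```

{"op": "apply_moves", "data": {"deltas": [[-0.0015,0,0.0026,0,-0.2],[-0.003,0,0.0052,0,-0.2],[-0.0045,0,0.008,0,-0.2],[-0.0045,0,0.008,0,-0.2]]}}

```text
time_s: 16.7
ee_pos: [565.5, -119.1, 122.0]
ee_rot: [-180.0, -0.0, 93.3]
force: [0.3, -0.1, -1.0]
gripper_width: 49.0
gripper_force: 7.0
```

{"op": "apply_moves", "data": {"deltas": [[-0.0012,0,0.0026,0,-0.2],[-0.0025,0,0.0052,0,-0.2],[-0.004,0,0.008,0,-0.2],[-0.0055,0,0.0105,0,-0.2],[-0.0055,0,0.0105,0,-0.2]]}}

```text
time_s: 17.2
ee_pos: [565.8, -124.6, 111.6]
ee_rot: [-180.0, -0.0, 93.3]
force: [1.0, -0.1, -0.3]
gripper_width: 49.5
gripper_force: 7.0
```

{"op": "apply_moves", "data": {"deltas": [[-0.0014,0,0.0026,0,-0.2],[-0.0028,0,0.0052,0,-0.2],[-0.0043,0,0.0078,0,-0.2],[-0.0055,0,0.0104,0,-0.2],[-0.0055,0,0.0104,0,-0.2]]}}

```text
time_s: 17.7
ee_pos: [566.1, -130.2, 101.2]
ee_rot: [-180.0, -0.0, 93.3]
force: [0.7, 0.5, -1.4]
gripper_width: 49.3
gripper_force: 7.0
```

{"op": "apply_moves", "data": {"deltas": [[-0.0015,0,0.0026,0,-0.2],[-0.003,0,0.005,0,-0.2],[-0.0035,0,0.0065,0,-0.2],[-0.0035,0,0.0065,0,-0.2]]}}

```text
time_s: 18.1
ee_pos: [566.7, -133.5, 95.3]
ee_rot: [180.0, 0.0, 93.3]
force: [-0.5, 0.5, 0.9]
gripper_width: 49.0
gripper_force: 7.0
```

{"op": "apply_moves", "data": {"deltas": [[0,0,0.001,0,-0.2],[0,0,0.001,0,0.2],[0,0,0.001,0,0.4],[0,0,0.001,0,0.6],[0,0,-0.02,0,0.6]]}}

```text
time_s: 18.6
ee_pos: [564.5, -133.0, 112.6]
ee_rot: [-179.6, -0.1, 93.3]
force: [0.0, 0.3, -0.2]
gripper_width: 72.3
gripper_force: 0.0
```

{"op": "apply_moves", "data": {"deltas": [[0,0,-0.03,0,0.6],[0,0,-0.06,0,1],[-0.03,0,-0.075,0,1],[-0.05,0,-0.075,0,1],[-0.05,0,-0.075,0,1]]}}

```text
time_s: 19.1
ee_pos: [569.8, -185.5, 190.6]
ee_rot: [179.9, 0.1, 93.2]
force: [-1.0, 0.9, -0.7]
gripper_width: 91.2
gripper_force: 0.0
```

```bash
cat >> h.py <<'E'
def look(name):
    st=env.state();im=cams.grab_frame("wrist");print(st["ee_pos"].round(1),st["ee_rot"].round(2),st["time_s"]);C=cam("wrist",st)
    u=proj(C,O+68*N);x,y=int(u[0])-65,max(int(u[1])-60,0);print("crop",x,y)
    cv2.imwrite(name,cv2.resize(im[y:y+120,x:x+130],None,fx=5,fy=5,interpolation=2));return C,lambda X:((proj(C,X)-(x,y)+.5)*5-.5).round(0)
E
python3 - <<'E'
from h import *
C,c=look("pics/w5.png");up=.866*F-np.array([0,0,.5])
print("tip",c(O+62.5*N))
for s in(2,8):print(s,[c(O+(s+39)*N+25*d) for d in(up,-up,-Lt,Lt)],"mouth back",c(O+s*N-25*up))
E
```

```text
[ 569.8 -185.5  190.6] [1.7993e+02 8.0000e-02 9.3190e+01] 19.1
crop 215 82
tip [332. 321.]
2 [array([333., 243.]), array([333., 529.]), array([178., 382.]), array([487., 382.])] mouth back [334. 597.]
8 [array([332., 224.]), array([332., 516.]), array([174., 366.]), array([490., 366.])] mouth back [334. 588.]
```

View pics/w5.png

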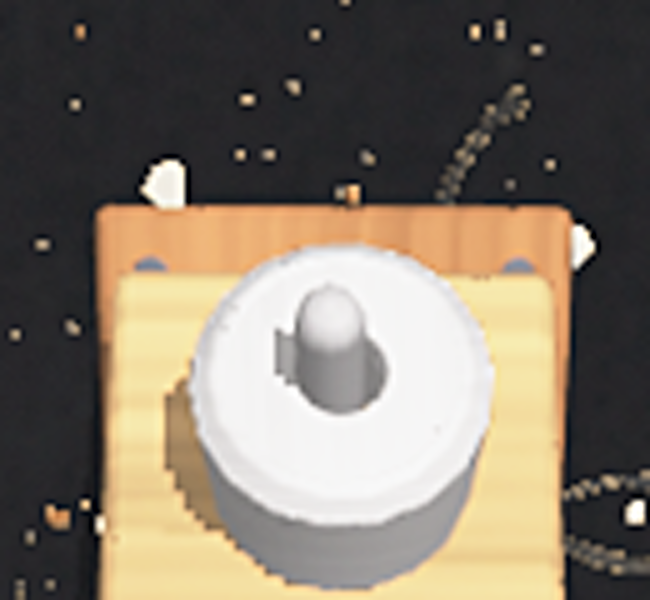

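{"op": "apply_moves", "data": {"deltas": [[0.045,0.007,0,0,1],[0.095,0.015,0,0,1],[0.14,0.022,0,0,1],[0.185,0.029,0.01,0,1],[0.23,0.036,0.025,0,1]]}}

```text
time_s: 19.65
ee_pos: [591.8, 51.2, 165.2]
ee_rot: [179.9, -0.0, 93.4]
force: [0.7, -0.1, -1.1]
gripper_width: 91.0
gripper_force: 0.0
```

{"op": "apply_moves", "data": {"deltas": [[0.03,0.005,0.02,0,1],[0.055,0.009,0.03,0,1],[0.055,0.009,0.035,0,1],[0.055,0.009,0.035,0,1],[0.055,0.009,0.035,0,1]]}}

```text
time_s: 20.15
ee_pos: [597.6, 103.1, 130.3]
ee_rot: [-180.0, 0.0, 93.3]
force: [0.4, 0.4, 0.2]
gripper_width: 91.3
gripper_force: 0.0
```

```bash
python3 -c "
from h import *
seek((600,117,46),46,'pics/l.png')"
```

```text
tcp [597.6 103.1 130.3] [-1.7999e+02  2.0000e-02  9.3300e+01] t 20.15
hole px [287.7 204.5] [281 198  14  14 150] at [602.1 114.6  46. ] tool dx,dy 11.2 5.2
```

{"op": "apply_moves", "data": {"deltas": [[0.006,0.0025,0.02,0,1],[0.011,0.005,0.04,0,1],[0.011,0.005,0.065,0,1],[0.011,0.005,0.065,0,1],[0.011,0.005,0.065,0,1]]}}

```text
time_s: 20.7
ee_pos: [602.6, 114.2, 65.8]
ee_rot: [180.0, 0.0, 93.3]
force: [0.5, 0.1, -0.2]
gripper_width: 91.2
gripper_force: 0.0
```

{"op": "apply_moves", "data": {"deltas": [[0,0,0.02,0,1],[0,0,0.04,0,1],[0,0,0.051,0,1],[0,0,0.051,0,1]]}}

```text
time_s: 21.1
ee_pos: [602.0, 114.6, 13.9]
ee_rot: [-179.9, 0.0, 93.3]
force: [0.2, 0.5, -0.4]
gripper_width: 91.0
gripper_force: 0.0
```

{"op": "apply_moves", "data": {"deltas": [[0,0,0,0,0.2],[0,0,0,0,0.2],[0,0,0,0,0.2],[0,0,0,0,0.2],[0,0,0,0,0.2]], "grip_force": 10}}

```text
time_s: 21.6
ee_pos: [602.6, 115.1, 15.0]
ee_rot: [179.9, -0.0, 93.3]
force: [-1.2, -0.0, 4.5]
gripper_width: 65.6
gripper_force: 10.0
```

{"op": "apply_moves", "data": {"deltas": [[0,0,-0.035,0,0.2],[0,0,-0.075,0,0.2],[0,0,-0.12,0,0.2],[-0.02,-0.004,-0.155,0,0.2],[-0.05,-0.01,-0.175,0,0.2]]}}

```text
time_s: 22.1
ee_pos: [596.5, 65.4, 192.6]
ee_rot: [179.7, -0.0, 93.5]
force: [0.8, -0.5, 0.2]
gripper_width: 65.6
gripper_force: 10.0
```

{"op": "apply_moves", "data": {"deltas": [[-0.04,-0.01,0,0,0.2],[-0.085,-0.02,0,0,0.2],[-0.125,-0.03,0,0,0.2],[-0.155,-0.038,0,0,0.2],[-0.165,-0.04,0,0,0.2]]}}

```text
time_s: 22.6
ee_pos: [563.8, -105.2, 189.0]
ee_rot: [-180.0, 0.0, 93.2]
force: [0.7, 0.2, -0.3]
gripper_width: 65.4
gripper_force: 10.0
```

{"op": "apply_moves", "data": {"deltas": [[0,0,0,0,0.2],[0,0,0,0,0.2],[0,0,0,0,0.2]]}}

```text
time_s: 22.9
ee_pos: [565.1, -101.2, 189.0]
ee_rot: [180.0, -0.0, 93.4]
force: [0.5, 0.7, -1.2]
gripper_width: 65.8
gripper_force: 10.0
```

{"op": "apply_moves", "data": {"deltas": [[-0.003,0,0.01,0,0.2],[-0.003,0,0.02,0,0.2],[-0.003,0,0.03,0,0.2],[-0.003,0,0.0405,0,0.2],[-0.003,0,0.0405,0,0.2]]}}

```text
time_s: 23.4
ee_pos: [563.6, -105.2, 146.4]
ee_rot: [-179.8, -0.1, 93.3]
force: [-0.2, -0.7, -0.8]
gripper_width: 65.2
gripper_force: 10.0
```

{"op": "apply_moves", "data": {"deltas": [[0,0,0,0,0.2],[0.004,0,0,0,0.2],[0.007,0,0.003,0,0.2],[0.01,0,0.006,0,0.2],[0.013,0,0.009,0,0.2]], "grip_force": 7}}

```text
time_s: 23.9
ee_pos: [563.7, -92.7, 139.5]
ee_rot: [-179.9, 0.1, 93.3]
force: [-0.5, -2.9, -0.1]
gripper_width: 65.0
gripper_force: 7.0
```

{"op": "apply_moves", "data": {"deltas": [[0.002,0,0.002,0,0.2],[0.005,0,0.005,0,0.2],[0.005,0,0.005,0,0.2]]}}

```text
time_s: 24.2
ee_pos: [563.2, -87.9, 133.9]
ee_rot: [-179.9, 0.1, 93.3]
force: [-2.8, -4.2, -0.8]
gripper_width: 64.7
gripper_force: 7.0
```

Run:
```python
from h import *
pic("pics/p3.png")
# fit ellipse to the bright closed end / grey body in the side view
st=env.state();C=cam("side");im=cams.grab_frame("side");hsv=cv2.cvtColor(im,40)
u=proj(C,st["ee_pos"]+[0,0,20]);m=((hsv[...,1]<45)&(hsv[...,2]>85)).astype(np.uint8)
q=np.zeros_like(m);x,y=u.astype(int);q[y-35:y+35,x-35:x+35]=m[y-35:y+35,x-35:x+35]
n,l,s,c=cv2.connectedComponentsWithStats(q);i=1+s[1:,4].argmax();pts=np.argwhere(l==i)[:,::-1].astype(np.float32)
print(u,s[i],c[i])
for r in range(s[i,1],s[i,1]+s[i,3],2):
    w=np.flatnonzero(l[r]==i);print(r,w.min(),w.max(),hsv[r,w.min():w.max()+1,2][::3])
```

```text
[563.2 -87.9 133.9] [-2.8 -4.2 -0.8] [ 64.5  -0.6 133.9]
[300.87175653 151.0348695 ] [286 137  35  34 914] [302.61378556 153.        ]
137 297 305 [100 220 115]
139 293 319 [110 253 254 174 173 147  62  47  90]
141 291 320 [132 213 228 236 173 173 174 111  69  95]
143 289 320 [125 172 173 172 174 173 173 173 156  89  96]
145 287 320 [ 90 176 228 221 173 170 173 174 174 106  96  86]
147 287 319 [123 175 211 230 153 140 254 246 222 102  96]
149 286 319 [ 97 176 174 172 162 169 208 230 230 220 116  95]
151 286 319 [ 91 174 248 253 251 246 221 175 173 149 117  90]
153 287 318 [187 254 254 253 254 253 254 254 252 102 118]
155 287 318 [138 251 254 254 254 254 254 254 238  90 118]
157 287 318 [ 89 238 253 254 254 254 254 246 220  75 109]
159 288 318 [121 193 241 250 251 251 239 189 142 105 104]
161 288 317 [ 92 144 168 217 227 198 166 146 142 105]
163 289 316 [126 147 145 147 147 146 146 145 108 109]
165 290 313 [156 145 145 146 145 147 146 143]
167 292 311 [155 144 144 144 148 145 144]
169 295 308 [149 142 146 146 152]
```

Run:
```python
from h import *
st=env.state();C=cam("side");G=st["ee_pos"]+[0,0,18.8];t=np.linspace(0,2*np.pi,60)
for a in(0,10,20,30,40):
    a_=np.radians(a);n=np.sin(a_)*F+np.cos(a_)*np.array([0,0,1]);u=np.cos(a_)*F-np.sin(a_)*np.array([0,0,1])
    f=lambda h,r:np.array([proj(C,G+(h-33.3)*n+r*(np.cos(q)*u+np.sin(q)*Lt)) for q in t])
    e=f(46,29);m=f(0,33);b=f(42,33);print(a,"top rows",e[:,1].min().round(),e[:,1].max().round(),"bevel",b[:,1].min().round(),b[:,1].max().round(),"cols",b[:,0].min().round(),b[:,0].max().round(),"mouth max",m[:,1].max().round())
```

```text
0 top rows 140.0 154.0 bevel 140.0 157.0 cols 286.0 316.0 mouth max 172.0
10 top rows 139.0 156.0 bevel 139.0 159.0 cols 286.0 315.0 mouth max 172.0
20 top rows 138.0 159.0 bevel 137.0 161.0 cols 286.0 315.0 mouth max 172.0
30 top rows 137.0 161.0 bevel 137.0 163.0 cols 286.0 315.0 mouth max 171.0
40 top rows 137.0 162.0 bevel 136.0 165.0 cols 286.0 315.0 mouth max 169.0
```

{"op": "apply_moves", "data": {"deltas": [[-0.006,0,-0.003,0,0.2],[-0.012,0,-0.006,0,0.2],[-0.0185,0,-0.01,0,0.2],[-0.0185,0,-0.01,0,0.2],[-0.021,0,-0.006,0,0.2]]}}

```text
time_s: 24.85
ee_pos: [565.7, -108.6, 141.3]
ee_rot: [179.9, 0.0, 93.3]
force: [-0.4, -0.1, -0.8]
gripper_width: 64.6
gripper_force: 7.0
```

{"op": "apply_moves", "data": {"deltas": [[-0.002,0,0.0035,0,0.2],[-0.004,0,0.007,0,0.2],[-0.006,0,0.0105,0,0.2],[-0.008,0,0.014,0,0.2],[-0.008,0,0.014,0,0.2]]}}

```text
time_s: 25.35
ee_pos: [565.2, -116.6, 125.9]
ee_rot: [-179.9, -0.0, 93.3]
force: [0.1, -0.5, 0.1]
gripper_width: 64.4
gripper_force: 7.0
```

{"op": "apply_moves", "data": {"deltas": [[-0.0013,0,0.0026,0,0.2],[-0.0028,0,0.0052,0,0.2],[-0.0043,0,0.008,0,0.2],[-0.0058,0,0.0105,0,0.2],[-0.0058,0,0.0105,0,0.2]]}}

```text
time_s: 25.85
ee_pos: [565.7, -122.4, 115.7]
ee_rot: [-180.0, -0.0, 93.3]
force: [0.4, 0.2, -1.3]
gripper_width: 64.9
gripper_force: 7.0
```

{"op": "apply_moves", "data": {"deltas": [[-0.0014,0,0.0026,0,0.2],[-0.0028,0,0.0052,0,0.2],[-0.0043,0,0.0078,0,0.2],[-0.0055,0,0.0104,0,0.2],[-0.0055,0,0.0104,0,0.2]]}}

```text
time_s: 26.35
ee_pos: [566.0, -127.9, 105.2]
ee_rot: [-180.0, -0.0, 93.3]
force: [-0.0, -0.0, -0.2]
gripper_width: 64.7
gripper_force: 7.0
```

{"op": "apply_moves", "data": {"deltas": [[-0.0015,0,0.0026,0,0.2],[-0.003,0,0.005,0,0.2],[-0.0035,0,0.0065,0,0.2],[-0.0035,0,0.0065,0,0.2]]}}

```text
time_s: 26.75
ee_pos: [566.5, -131.5, 99.7]
ee_rot: [180.0, 0.0, 93.3]
force: [-0.5, -0.1, 2.6]
gripper_width: 64.3
gripper_force: 7.0
```

{"op": "apply_moves", "data": {"deltas": [[0,0,0.001,0,0.2],[0,0,0.001,0,0.5],[0,0,0.001,0,0.8],[0,0,0.001,0,1],[0,0,-0.015,0,1]]}}

```text
time_s: 27.25
ee_pos: [564.8, -130.9, 112.2]
ee_rot: [-179.7, -0.1, 93.3]
force: [0.0, 0.1, -0.1]
gripper_width: 89.2
gripper_force: 0.0
```

{"op": "apply_moves", "data": {"deltas": [[0,0,-0.03,0,1],[0,0,-0.06,0,1],[-0.03,0,-0.075,0,1],[-0.05,0,-0.075,0,1],[-0.05,0,-0.075,0,1]]}}

```text
time_s: 27.75
ee_pos: [569.7, -183.2, 189.6]
ee_rot: [179.9, 0.1, 93.2]
force: [-0.3, 0.9, -0.7]
gripper_width: 91.2
gripper_force: 0.0
```

Run:
```python
from h import *
C,c=look("pics/w6.png");up=.866*F-np.array([0,0,.5])
im=cv2.imread("pics/w6.png");h=cv2.cvtColor(im,40);m=((h[...,1]<40)&(h[...,2]>70)).astype(np.uint8)
n,l,s,cc=cv2.connectedComponentsWithStats(m);i=1+s[1:,4].argmax();print("blob",s[i])
col=int(s[i,0]+s[i,2]/2);print(h[s[i,1]:,col,2][::8].tolist())
print("tip",c(O+62.5*N))
for s in(4,9):print(s,[c(O+(s+42)*N+33*d) for d in(up,-up,-Lt,Lt)],"mouth back",c(O+s*N-33*up))
```

```text
[ 569.7 -183.2  189.6] [1.7993e+02 8.0000e-02 9.3190e+01] 27.75
crop 215 85
blob [   136    178    408    422 139084]
[75, 233, 246, 245, 242, 244, 244, 243, 243, 244, 244, 244, 244, 247, 217, 230, 235, 238, 240, 235, 222, 197, 154, 150, 151, 151, 150, 148, 240, 247, 245, 244, 245, 245, 246, 246, 246, 245, 245, 245, 245, 246, 246, 246, 245, 234, 236, 241, 167, 141, 148, 151, 148]
tip [332. 322.]
4 [array([332., 183.]), array([332., 568.]), array([124., 369.]), array([540., 368.])] mouth back [334. 635.]
9 [array([332., 166.]), array([332., 559.]), array([119., 356.]), array([545., 355.])] mouth back [334. 628.]
```

{"op": "apply_moves", "data": {"deltas": [[0.03,-0.022,0,0,1],[0.065,-0.048,0,0,1],[0.1,-0.074,0,0,1],[0.135,-0.1,0.01,0,1],[0.15,-0.112,0.03,0,1]]}}

```text
time_s: 28.3
ee_pos: [446.4, -35.0, 159.5]
ee_rot: [180.0, -0.1, 93.4]
force: [-0.1, -0.0, 0.4]
gripper_width: 91.1
gripper_force: 0.0
```

{"op": "apply_moves", "data": {"deltas": [[0,0,0.02,0,0.7],[0,0,0.03,0,0.7],[0,0,0.03,0,0.7],[0,0,0.03,0,0.7]]}}

```text
time_s: 28.7
ee_pos: [449.4, -37.9, 129.4]
ee_rot: [180.0, -0.0, 93.3]
force: [0.5, 0.1, 0.6]
gripper_width: 77.3
gripper_force: 0.0
```

Run:
```python
from h import *
im5=cv2.cvtColor(cv2.imread("pics/w5.png"),40)[...,2];print("M col",im5[235::8,340].tolist())
st=env.state();im=cams.grab_frame("wrist");cv2.imwrite("pics/k.png",im);C=cam("wrist",st);h=cv2.cvtColor(im,40)
u=proj(C,(449,-33,30));print(st["ee_pos"].round(1),st["ee_rot"].round(2),u)
m=((h[...,1]>100)&(h[...,2]>30)&(h[...,0]<15)).astype(np.uint8);n,l,s,c=cv2.connectedComponentsWithStats(m)
for i in range(1,n):
    if s[i,4]>200 and np.hypot(*(c[i]-u))<60:
        x,y,w,hh,a=s[i];e=np.radians(st["ee_rot"][2]);X=np.array([np.cos(e),np.sin(e),0]);Y=np.array([np.sin(e),-np.cos(e),0])
        r=lambda p,z:[round(float((plane(C,p,z)-st["ee_pos"])@k),1) for k in(X,Y)]
        cx=x+(w-1)/2;print(s[i],c[i],"back",r((cx,y+hh),38),"front",r((cx,y),0),"l/r",r((x,c[i][1]),38),r((x+w,c[i][1]),38))
```

```text
M col [229, 220, 227, 248, 245, 244, 244, 219, 236, 239, 241, 242, 235, 222, 188, 154, 155, 155, 155, 154, 155, 153, 150, 251, 246, 245, 245, 245, 246, 246, 246, 246, 247, 239, 237, 244, 214, 146, 154, 152, 151, 153, 151, 152, 152, 253]
[449.4 -37.9 129.4] [179.98  -0.    93.31] [281.80324209 206.94168401]
[ 267  188   33   40 1068] [282.92977528 207.66666667] back [-13.5, 1.0] front [17.4, 1.0] l/r [6.4, -13.8] [6.4, 16.8]
```

{"op": "apply_moves", "data": {"deltas": [[0.002,0.001,0.03,0,0.4],[0.002,0.001,0.06,0,0.3],[0.002,0.001,0.09,0,0.3],[0.002,0.001,0.119,0,0.3],[0.002,0.001,0.119,0,0.3]]}}

```text
time_s: 29.25
ee_pos: [447.9, -36.0, 8.1]
ee_rot: [-179.7, -0.1, 93.3]
force: [-0.2, 0.7, 0.2]
gripper_width: 59.4
gripper_force: 0.0
```

{"op": "apply_moves", "data": {"deltas": [[0,0,0,0,-0.5],[0,0,0,0,-0.5],[0,0,0,0,-0.5],[0,0,0,0,-0.5],[0,0,0,0,-0.5]], "grip_force": 10}}

```text
time_s: 29.75
ee_pos: [450.6, -36.0, 11.4]
ee_rot: [179.9, 0.0, 93.3]
force: [-1.4, 0.4, 6.9]
gripper_width: 31.6
gripper_force: 10.0
```

{"op": "apply_moves", "data": {"deltas": [[0,0,0,0,-0.5],[0,0,0,0,-0.5]]}}

```text
time_s: 29.95
ee_pos: [450.6, -36.0, 11.4]
ee_rot: [179.9, 0.0, 93.3]
force: [-0.8, -0.8, 7.9]
gripper_width: 31.7
gripper_force: 10.0
```

{"op": "apply_moves", "data": {"deltas": [[0,0,-0.035,0,-0.5],[0,0,-0.08,0,-0.5],[0,0,-0.125,0,-0.5],[-0.01,0.012,-0.16,0,-0.5],[-0.03,0.037,-0.18,0,-0.5]]}}

```text
time_s: 30.45
ee_pos: [488.5, -63.3, 194.2]
ee_rot: [179.7, 0.0, 93.4]
force: [0.8, -0.7, 0.4]
gripper_width: 31.6
gripper_force: 10.0
```

{"op": "apply_moves", "data": {"deltas": [[-0.025,0.03,0,0,-0.5],[-0.045,0.055,0,0,-0.5],[-0.058,0.072,0,0,-0.5],[-0.058,0.072,0,0,-0.5],[-0.058,0.072,0,0,-0.5]]}}

```text
time_s: 30.95
ee_pos: [562.9, -117.2, 189.9]
ee_rot: [-179.9, -0.0, 93.3]
force: [-0.3, 0.5, 0.0]
gripper_width: 31.7
gripper_force: 10.0
```

{"op": "apply_moves", "data": {"deltas": [[0,0,0,0,-0.5],[0,0,0,0,-0.5]]}}

```text
time_s: 31.15
ee_pos: [562.7, -116.7, 190.5]
ee_rot: [-180.0, -0.0, 93.4]
force: [-0.3, 0.0, 0.2]
gripper_width: 31.2
gripper_force: 10.0
```

{"op": "apply_moves", "data": {"deltas": [[-0.003,0.0028,0.008,0,-0.5],[-0.003,0.0028,0.018,0,-0.5],[-0.003,0.0028,0.028,0,-0.5],[-0.003,0.0028,0.035,0,-0.5],[-0.003,0.0028,0.035,0,-0.5]]}}

```text
time_s: 31.65
ee_pos: [565.6, -120.0, 153.5]
ee_rot: [-179.8, -0.0, 93.3]
force: [-0.4, -0.2, -0.6]
gripper_width: 31.4
gripper_force: 10.0
```

{"op": "apply_moves", "data": {"deltas": [[0,0,0.002,0,-0.5],[0,0,0.004,0,-0.5],[0,0,0.007,0,-0.5],[0,0,0.007,0,-0.5]], "grip_force": 6}}

```text
time_s: 32.05
ee_pos: [566.6, -120.5, 148.1]
ee_rot: [-180.0, 0.0, 93.3]
force: [-0.4, -1.1, 0.1]
gripper_width: 31.5
gripper_force: 6.0
```

{"op": "apply_moves", "data": {"deltas": [[0.004,-0.001,0.001,0,-0.5],[0.008,-0.001,0.002,0,-0.5],[0.012,-0.001,0.004,0,-0.5],[0.0165,-0.001,0.0065,0,-0.5],[0.0165,-0.001,0.0065,0,-0.5]]}}

```text
time_s: 32.55
ee_pos: [564.5, -103.0, 141.4]
ee_rot: [-180.0, -0.0, 93.4]
force: [0.3, -0.1, 0.3]
gripper_width: 31.7
gripper_force: 6.0
```

Run:
```python
from h import *
st=env.state();C=cam("side");im=cams.grab_frame("side");h=cv2.cvtColor(im,40);G=st["ee_pos"]+[0,0,18.8]
m=((h[...,1]>95)&(h[...,2]>25)&(h[...,2]<140)&((h[...,0]<12)|(h[...,0]>170))).astype(np.uint8)
u=proj(C,G).astype(int);q=np.zeros_like(m);q[u[1]-22:u[1]+22,u[0]-16:u[0]+16]=m[u[1]-22:u[1]+22,u[0]-16:u[0]+16]
n,l,s,c=cv2.connectedComponentsWithStats(q);i=1+s[1:,4].argmax();print(u,s[i],c[i],fz(G))
for r in range(s[i,1],s[i,1]+s[i,3],2):
    w=np.flatnonzero(l[r]==i);print(r,w.min(),w.max(),h[r,w.min():w.max()+1:2,2])
for a in(0,15,30,45):
    a_=np.radians(a);n=np.sin(a_)*F+np.cos(a_)*np.array([0,0,1]);v=np.cos(a_)*F-np.sin(a_)*np.array([0,0,1]);t=np.linspace(0,6.28,40)
    f=lambda hh,r:np.array([proj(C,G+(hh-30.2)*n+r*(np.cos(k)*v+np.sin(k)*Lt)) for k in t])[:,1]
    print(a,"top",min(f(38,16).min(),f(44,4).min()).round(1),"bottom",f(0,16).max().round(1),"centre dome",proj(C,G+13.8*n).round(1))
```

```text
[302 145] [296 138  13  18 155] [302.05806452 145.72903226] [ 49.4  -0.2 160.2]
138 300 305 [85 91 83]
140 297 308 [ 78  94  97 137 140 122]
142 296 308 [80 94 99 95 94 97 90]
144 296 307 [ 85  98 100 137 140  98]
146 296 307 [ 76 100 136 149 156 139]
148 297 307 [ 90 126 132 138 107  80]
150 298 307 [76 81 84 84 82]
152 299 307 [75 79 80 77 73]
154 300 306 [72 74 75 75]
0 top 138.5 bottom 160.2 centre dome [302.5 140.1]
15 top 137.7 bottom 159.2 centre dome [302.2 141.1]
30 top 137.3 bottom 157.3 centre dome [301.8 142.4]
45 top 137.5 bottom 154.7 centre dome [301.5 143.9]
```

{"op": "apply_moves", "data": {"deltas": [[-0.0015,0,-0.001,0,-0.5],[-0.0032,0,-0.002,0,-0.5],[-0.0045,0,0.0002,0,-0.5],[-0.0058,0,0.0025,0,-0.5],[-0.0058,0,0.0025,0,-0.5]]}}

```text
time_s: 33.1
ee_pos: [564.6, -109.8, 138.7]
ee_rot: [-179.9, -0.0, 93.3]
force: [0.3, -0.3, 0.0]
gripper_width: 31.3
gripper_force: 6.0
```

{"op": "apply_moves", "data": {"deltas": [[-0.001,0,0.0017,0,-0.5],[-0.002,0,0.0035,0,-0.5],[-0.0022,0,0.004,0,-0.5],[-0.0022,0,0.004,0,-0.5]]}}

```text
time_s: 33.5
ee_pos: [565.3, -111.7, 136.0]
ee_rot: [179.9, -0.0, 93.3]
force: [-1.4, 0.5, 4.6]
gripper_width: 31.6
gripper_force: 6.0
```

{"op": "apply_moves", "data": {"deltas": [[-0.0005,0,0.001,0,-0.5],[-0.001,0,0.002,0,-0.5],[-0.0015,0,0.003,0,-0.5],[-0.0015,0,0.003,0,-0.5]]}}

```text
time_s: 33.9
ee_pos: [565.6, -113.2, 133.7]
ee_rot: [179.9, -0.0, 93.3]
force: [-2.2, 2.1, 8.6]
gripper_width: 31.8
gripper_force: 6.0
```

{"op": "apply_moves", "data": {"deltas": [[0,0,-0.001,0,-0.2],[0,0,-0.001,0,0.1],[0,0,-0.001,0,0.4],[0,0,-0.001,0,0.4],[0,0,-0.015,0,0.5]]}}

```text
time_s: 34.4
ee_pos: [563.8, -113.1, 145.3]
ee_rot: [-179.7, -0.1, 93.3]
force: [0.7, 0.1, -1.4]
gripper_width: 65.6
gripper_force: 0.0
```

{"op": "apply_moves", "data": {"deltas": [[0,0,-0.03,0,0.6],[0,0,-0.06,0,1],[-0.03,0,-0.075,0,1],[-0.07,0,-0.075,0,1],[-0.09,0,-0.075,0,1]]}}

```text
time_s: 34.9
ee_pos: [570.7, -205.7, 222.8]
ee_rot: [179.9, 0.1, 93.3]
force: [0.4, -0.2, -0.4]
gripper_width: 91.0
gripper_force: 0.0
```

{"op": "apply_moves", "data": {"deltas": [[0,0,0,0,1],[0,0,0,0,1],[0,0,0,0,1]]}}

```text
time_s: 35.2
ee_pos: [570.2, -202.1, 222.0]
ee_rot: [-180.0, -0.0, 93.4]
force: [0.3, 0.4, -0.2]
gripper_width: 91.2
gripper_force: 0.0
```

Run:
```python
from h import *
st=env.state();t=np.linspace(0,6.28,60);up=.866*F-np.array([0,0,.5])
ring=lambda C,s,r:np.array([proj(C,O+s*N+r*(np.cos(k)*up+np.sin(k)*Lt)) for k in t])
bb=lambda P:np.r_[P.min(0),P.max(0)].round(1)
for n in("wrist","side","scene"):
    im=cams.grab_frame(n);C=cam(n,st);h=cv2.cvtColor(im,40)
    kn=((h[...,1]>90)&(h[...,2]>25)&(h[...,2]<150)&((h[...,0]<12)|(h[...,0]>170))).astype(np.uint8)
    al=((h[...,1]<50)&(h[...,2]>70)).astype(np.uint8)
    for nm,m,X in(("knob",kn,O+75*N),("large",al,O+30*N)):
        u=proj(C,X).astype(int);w=45 if n=="wrist" else 22
        if nm=="large" : w=int(w*1.3)
        q=np.zeros_like(m);y0=max(u[1]-w,0);q[y0:u[1]+w,u[0]-w:u[0]+w]=m[y0:u[1]+w,u[0]-w:u[0]+w]
        k,l,s,c=cv2.connectedComponentsWithStats(q);i=1+s[1:,4].argmax();x,y,ww,hh,a=s[i]
        print(n,nm,"bbox",(x,y,x+ww-1,y+hh-1),a,"c",c[i].round(1))
    for ds in(0,5):print("   pred +%d knob"%ds,bb(np.vstack([ring(C,50+ds,16),ring(C,88+ds,16),ring(C,94+ds,4)])),"large",bb(np.vstack([ring(C,4+ds,33),ring(C,46+ds,33),ring(C,50+ds,29)])))
print(st["time_s"])
```

```text
wrist knob bbox (np.int32(263), np.int32(87), np.int32(304), np.int32(147)) 1230 c [282.9 119. ]
wrist large bbox (np.int32(247), np.int32(106), np.int32(320), np.int32(182)) 3231 c [283.3 149.4]
   pred +0 knob [260.6  86.2 303.7 147.8] large [244.8 100.6 319.7 184.6]
   pred +5 knob [260.1  81.7 304.1 145.1] large [244.1  97.2 320.4 182.9]
side knob bbox (np.int32(297), np.int32(137), np.int32(310), np.int32(155)) 123 c [304.  147.5]
side large bbox (np.int32(291), np.int32(140), np.int32(319), np.int32(170)) 544 c [305.5 157.3]
   pred +0 knob [295.9 137.3 311.  157.1] large [290.8 139.4 319.3 171.6]
   pred +5 knob [295.7 136.3 310.9 156.2] large [290.5 138.4 319.2 170.7]
scene knob bbox (np.int32(328), np.int32(155), np.int32(342), np.int32(172)) 85 c [335.3 165.2]
scene large bbox (np.int32(325), np.int32(159), np.int32(354), np.int32(189)) 525 c [341.1 176. ]
   pred +0 knob [325.7 154.5 343.1 173.5] large [325.9 158.7 355.5 188.8]
   pred +5 knob [325.  153.3 342.4 172.4] large [325.1 157.6 354.9 187.8]
35.2
```

```bash
python3 -c "
from workcell import env
print(env.job_done())"
```

```text
the job is handed in; nothing more can be done
None
```

I nested the three guides small, medium, large on the prong, set the stop knob against the large one, and handed the job in at about 35 s. The last camera check on the large guide and knob matched their seated positions. I never touched the tin, matchbox or eraser, but the judging result was not shown.

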